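# Draw the skimmer out of its box and hold it over the hot pot

## Task

Take hold of the long skimmer and bring it out through the mouth of the wooden utensil box, which is shorter than the skimmer: tilt it, handle end first, so that the head comes out from under the board last. Then hold it over the hot pot, level and right side up, with its round head over the middle of the pot and a few centimetres above the rim, and finish while still holding it there, the skimmer touching nothing but the gripper. Leave the other tableware where it is.

Things in the scene. Friction and masses are not known exactly. Their poses are not given: they have to be found in the camera images.
- skimmer: Rigid skimmer, 275 mm long, about 0.16 kg, lying in the utensil box, head under the board. Origin: mid-length, on its underside; x from head to handle end, z up. Dark wooden handle 14 wide (y), 16 high (z 0 to 16), x -30 to +137.5; steel shank 10 wide, z 4 to 11, x -84 to -28; flat round head, see skimmer_head. Balances near x = +7 mm.
- skimmer_head (a point): Centre of the skimmer's flat round steel head, on its underside: x = -105, z = 0 mm on the skimmer. The head is 65 mm across and 7 mm thick, so the skimmer's head end is at x = -137.5 mm.
- handle_end (a point): Free end of the skimmer's handle, middle of its section (x = +137.5 mm, z = 8 mm on the skimmer).
- utensil_box: Light wooden box, fixed to the table. Origin: centre of its underside; x along its length towards the mouth end, z up. Inside x -165 to +165, y -85 to +85, floor at z = 5 mm; walls 6 mm thick, 72 high. A fixed 4 mm board (z 72 to 76) closes the top from the -x end to x = -5, and a fixed lip at the same height from x = +145 to the +x end; between them is the mouth.
- mouth (a point): Centre of the box's mouth (x = +70, z = +76 mm on the box), level with the top of board and lip. The mouth is 150 mm long and 170 mm wide. At the start the skimmer's handle end may lie up to 15 mm under the lip; the skimmer can slide towards the box's -x end until its head meets the wall there.
- pot: Round earthenware hot pot, fixed on its black hob plate; 240 mm across the rim, open, 90 mm tall. Origin: centre of its underside, z up.
- pot_rim (a point): Centre of the pot's opening, level with its rim.
- table: The white table; its top is at z = 0.
- cup: Bystander, loose: white tea cup, 68 mm across, 75 mm tall. Origin: centre of its underside.
- bowl_a: Bystander, loose: white eating bowl, 110 mm across, 50 mm tall. Origin: centre of its underside.
- bowl_b: Bystander, loose: white eating bowl, 110 mm across, 50 mm tall. Origin: centre of its underside.
- saucer: Bystander, loose: small white dip bowl, 68 mm across, 30 mm tall. Origin: centre of its underside.
- sauce: Bystander, loose: brown sauce bottle, 56 mm across, 150 mm tall. Origin: centre of its underside.
- can: Bystander, loose: plain drink can, 66 mm across, 115 mm tall. Origin: centre of its underside.

How it is judged:
By the outcome, as a careful person would: the job done as asked, in the order asked, and still so for the second after the job is handed in, while the arm keeps its last pose, push and grip.
It also fails if it takes over 48 s, if anything falls off the work surface, if the arm or the gripper's body presses on something with over 40 N, if the wrist force passes 120 N, or if a joint passes its speed limit or range.

## Robot

A 6-joint arm with a two-finger parallel gripper is mounted at the origin on the work surface. World frame = base frame: x ahead of the robot, y to its left, z up, the work surface at z = 0. Lengths are in mm, angles in rad, forces in N, time in s.
With the tool pointing down it reaches from about 275 to 750 mm from the base axis. Payload 10.2 kg.
Tool frame: the origin (TCP) lies on the centre line of the jaws, within the pads' length; the fingertips stand 17 mm ahead of it and the grasp point (between the pads) lies 2 mm behind it; z points along the fingers, y is the line along which they close (so a half turn about z gives the same grasp; the last joint's range is limited). The gripper opens to 85 mm and grips with 20 to 120 N. Pads are 22 mm wide; open, the fingers measure 114 mm over their backs; the gripper's body (76 mm by 85 mm) begins 54 mm behind the grasp point. The pads swing forward as they close: fully open they stand 13 mm farther back than shut.
Start: joints at [-1.519, 0.313, 1.498, -0, 1.331, -0.223], TCP at [142.448, -505.312, 248.294] pointing down, gripper open.
Joint ranges: [-2.94, 2.94], [-0.97, 2.17], [0.19, 2.56], [-1.23, 4.37], [0.02, 3.11], [-2.88, 2.88]. Speed limits (rad/s): [2.39, 2.39, 3.01, 3.14, 3.14, 3.14].

## Interface

Orientations are given as a unit quaternion [w, x, y, z].
In Python, from rig import ctrl gives the robot as it stands. The module is installed in compiled form; this text tells all that it offers.
- The arm moves only by the shell command python3 -m jog 'ROWS' [FORCE]. ROWS is JSON, a list of rows, each an object with "delta_pos": the shift along the world's x, y, z in mm, a list of three; "angular": the turn, a rotation vector about the world's x, y, z in rad, a list of three; "fingers": the opening, from 0 (shut) to 1 (fully open). In form: [{"delta_pos": [tx, ty, tz], "angular": [rx, ry, rz], "fingers": fingers}, ...]. A call has 1 to 10 rows; each row is the pose to reach, as a shift and turn from the pose commanded when the call began; what a row does not reach only later rows make up. A row lasts 1/8 s, in which the tool goes at most 62.5 mm and 10.7 degrees, less where a joint would pass 70% of its speed; a pose out of reach is approached as far as the arm can. A call with a gripper value outside its range is refused whole. The fingers move at their own pace and stop on an object; FORCE is the grip in N (left out, the last holds). Time passes only in rows, so rows that repeat a pose let the fingers close. It gives the time, the measured TCP pose, the force, the opening and the grip force at its end, in the units of the state.
- ctrl.sense(): the state, without advancing time (a new reading comes with each control period).
- ctrl.capture(name): name is "scene" or "top" or "wrist"; returns a dict with "pixels" (420x560x3 uint8, blue, green, red), "fx", "fy", "cx", "cy" (pixels), "dist" ([k1, k2, p1, p2, k3] as OpenCV has them; the pictures are not rectified), "R" (3x3) and "t" (3): a world point X has camera coordinates R X + t. Camera axes: x right, y down, z forward; pixel columns grow to the right and rows downward; lengths in mm; the calibration is good to about 2 mm. A picture is of the moment at which its call begins. There is no depth.
- ctrl.finish_job(): hands the job in; it is judged then, once.
The state is a dict: "time_s": time; "joints": joint angles; "dq": joint speeds; "tau": joint torques, N m; "eef_pos": TCP position; "ee_rot": TCP orientation; "force": force on the tool from outside, world axes, zero at the start; "wrist_torque": the same for the moment, N m; "grip_width": opening from 0.0 (shut) to 1.0 (fully open); "grip_force": force on a finger pad.
Only numpy, scipy, OpenCV 4.12 (cv2) and the standard library are available. Lean on these libraries where they do the work, as an engineer would, in place of code of your own. Each camera call takes 0.05 s, during which the arm holds its last target. There are 200 camera calls.

## Working session

There is one attempt and no reset: what is moved stays moved. The work goes in short steps, Python scripts to look and compute and a shell command to move; the robot and the scene stay as the last step left them, time stands still between calls to the robot, and variables do not carry over. Pictures are saved under pics/ and viewed, at most 10 in all, crops included, and the job is handed in when it is done.

```bash
mkdir -p pics; cat > h.py <<'E'
import numpy as np, cv2, pickle
from rig import ctrl
def cap(n,f):
    c=ctrl.capture(n); cv2.imwrite(f'pics/{f}.png',c['pixels']); pickle.dump(c,open(f'pics/{f}.pkl','wb')); return c
def load(f): return pickle.load(open(f'pics/{f}.pkl','rb'))
def K(c): return np.array([[c['fx'],0,c['cx']],[0,c['fy'],c['cy']],[0,0,1.]])
def px2w(c,uv,z):
    p=cv2.undistortPoints(np.array([[uv]],float),K(c),np.array(c['dist'],float))[0,0]
    R=np.array(c['R']);t=np.array(c['t']); o=-R.T@t; d=R.T@np.array([p[0],p[1],1]); return o+d*(z-o[2])/d[2]
def w2px(c,X):
    return cv2.projectPoints(np.array(X,float).reshape(-1,1,3),cv2.Rodrigues(np.array(c['R'],float))[0],np.array(c['t'],float),K(c),np.array(c['dist'],float))[0][:,0]
E
python3 - <<'E'
from h import *
a=cap('scene','s0');b=cap('top','t0')
for c in(a,b): print(-np.array(c['R']).T@np.array(c['t']),c['fx'])
print(ctrl.sense())
E
```

```text
[1232.85825862    6.45042726 1041.65692934] 392.86422813449946
[ 471.54115997   -5.43802035 1159.54481999] 411.9104843263488
{'time_s': 0.1, 'joints': array([-1.51938962e+00,  3.13390184e-01,  1.49833399e+00,  5.59215297e-06,
        1.33100451e+00, -2.23384242e-01]), 'dq': array([ 0.00065863, -0.00056864, -0.00080497,  0.00026467, -0.00128426,
        0.00038461]), 'tau': array([ 2.57631982e-03, -4.12905514e+01, -2.60142803e+01, -1.88458621e-04,
        3.05656817e-03,  1.12647803e-05]), 'eef_pos': array([ 142.44341611, -505.09716404,  247.80448043]), 'ee_rot': array([-5.65683747e-04,  9.90576012e-01,  1.36962922e-01,  5.14884583e-05]), 'force': array([0.68161785, 0.32953566, 0.48933292]), 'wrist_torque': array([0.0295326 , 0.02825333, 0.00345333]), 'grip_force': 0.0, 'grip_width': 1.0025018319911227}
```

View pics/t0.png

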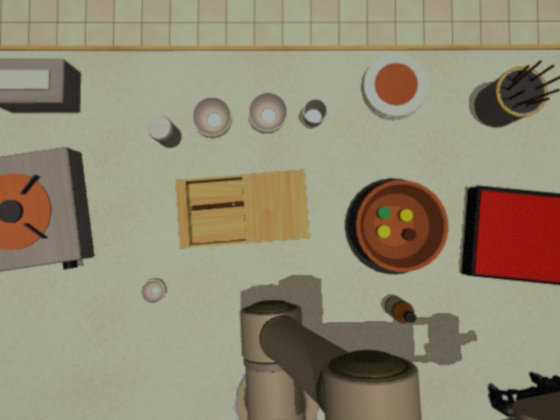

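View pics/s0.png

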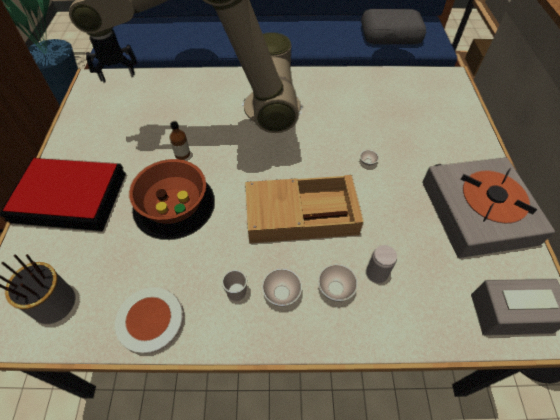

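The top view has the box at about (243,209), with its mouth to the left (+y). The handle shows in the mouth at about (193–243, 205), and the pot is at about (401,226). I'll zoom in on the box in the top view.

```bash
python3 - <<'E'
from h import *
b=load('t0')
im=b['pixels'][160:260,165:320]; cv2.imwrite('pics/t0c.png',cv2.resize(im,None,fx=5,fy=5,interpolation=cv2.INTER_CUBIC))
E
```

```text
(no output)
```

View pics/t0c.png

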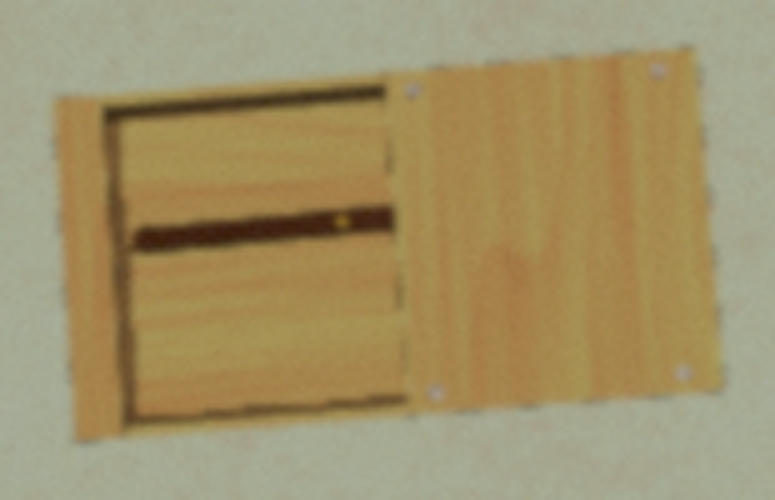

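The crop shows the box corners, the mouth edges, and the handle running from (135,239) to (393,218) in crop pixels. The handle end appears just clear of the lip.

```bash
python3 - <<'E'
from h import *
b=load('t0')
f=lambda u,v,z:px2w(b,(u/5+165-.4,v/5+160-.4),z)
C=np.array([f(*p,76) for p in[(57,97),(78,440),(722,390),(693,47)]]);print(C.round(1))
print([np.linalg.norm(C[i]-C[(i+1)%4]).round(1) for i in range(4)], 'expect 182,342')
cen=C.mean(0); ax=(C[0]+C[1]-C[2]-C[3]);ax/=np.linalg.norm(ax); ay=np.array([-ax[1],ax[0],0])
print('cen',cen,'ax',ax,np.degrees(np.arctan2(ax[1],ax[0])))
E_=f(135,239,21);M=f(393,218,21);B=f(343,221,21)
for n,p in(('end',E_),('M',M),('brass',B)): print(n,p.round(1),((p-cen)@ax).round(1),((p-cen)@ay).round(1))
d=E_-M; print('sk angle',np.degrees(np.arctan2(d[1],d[0])))
P=[px2w(b,p,90) for p in[(356,226),(447,226),(401,181),(401,271)]];print('pot',np.array(P).round(1))
for n,p,z in(('cup',(315,107),75),('bA',(268,110),50),('bB',(212,115),50),('sc',(153,290),30),('bottle',(410,316),150),('can',(159,124),115)): print(n,px2w(b,p,z).round(0))
c=ctrl.capture('wrist');s=ctrl.sense();print('wristcam',-np.array(c['R']).T@c['t']-s['eef_pos'],np.array(c['R']).round(2),c['fx'])
from scipy.spatial.transform import Rotation as R
print(R.from_quat(s['ee_rot'],scalar_first=True).as_matrix().round(3))
E
```

```text
[[600.  267.   76. ]
 [419.3 253.6  76. ]
 [445.6 -84.1  76. ]
 [626.6 -69.4  76. ]]
[np.float64(181.2), np.float64(338.7), np.float64(181.6), np.float64(337.5)] expect 182,342
cen [522.88994031  91.8022522   76.        ] ax [-0.07814311  0.99694215  0.        ] 94.48183984745117
end [527.6 236.6  21. ] 144.0 -16.0
M [539.2  93.8  21. ] 0.7 -16.4
brass [537.6 121.5  21. ] 28.4 -16.9
sk angle 94.66960544389667
pot [[ 476.  -204.8   90. ]
 [ 476.1 -439.5   90. ]
 [ 593.  -322.8   90. ]
 [ 360.4 -319.2   90. ]]
cup [ 793. -101.   75.]
bA [792.  25.  50.]
bB [779. 177.  50.]
sc [302. 337.  30.]
bottle [ 259. -322.  150.]
can [737. 303. 115.]
wristcam [ 71.07885051  20.50317651 126.31949919] [[ 0.27 -0.96 -0.  ]
 [-0.92 -0.26  0.29]
 [-0.28 -0.08 -0.96]] 356.93256459646796
[[ 0.962  0.271 -0.   ]
 [ 0.271 -0.962  0.001]
 [ 0.    -0.001 -1.   ]]
```

Measured: skimmer end at box x≈145, box x axis at about 94.5°, and sizes within 1% of those given. I'll hover over the handle and take one close look.

```bash
python3 -m jog '[{"delta_pos":[391,668,0],"angular":[0,0,1.375],"fingers":0.6},{"delta_pos":[391,668,0],"angular":[0,0,1.375],"fingers":0.6},{"delta_pos":[391,668,0],"angular":[0,0,1.375],"fingers":0.6},{"delta_pos":[391,668,0],"angular":[0,0,1.375],"fingers":0.6},{"delta_pos":[391,668,0],"angular":[0,0,1.375],"fingers":0.6},{"delta_pos":[391,668,0],"angular":[0,0,1.375],"fingers":0.6},{"delta_pos":[391,668,0],"angular":[0,0,1.375],"fingers":0.6},{"delta_pos":[391,668,0],"angular":[0,0,1.375],"fingers":0.6},{"delta_pos":[391,668,0],"angular":[0,0,1.375],"fingers":0.6},{"delta_pos":[391,668,0],"angular":[0,0,1.375],"fingers":0.6}]'
```

```text
time_s: 1.4
eef_pos: [458.9, 36.2, 248.3]
ee_rot: [0.0, 0.679, 0.735, 0.0]
force: [-0.2, -1.3, -0.1]
grip_width: 0.6
grip_force: 0.0
```

```bash
python3 -m jog '[{"delta_pos":[74,127,-60],"angular":[0,0,0],"fingers":0.6},{"delta_pos":[74,127,-60],"angular":[0,0,0],"fingers":0.6},{"delta_pos":[74,127,-60],"angular":[0,0,0],"fingers":0.6},{"delta_pos":[74,127,-60],"angular":[0,0,0],"fingers":0.6},{"delta_pos":[74,127,-60],"angular":[0,0,0],"fingers":0.6}]' && python3 - <<'E'
from h import *
c=cap('wrist','w1'); print(ctrl.sense()['eef_pos'])
E
```

```text
time_s: 2.02
eef_pos: [532.0, 160.6, 188.5]
ee_rot: [0.0, 0.679, 0.734, -0.0]
force: [-0.7, -1.4, 0.5]
grip_width: 0.597
grip_force: 0.0
[532.0874071  160.35095605 188.80591654]
```

View pics/w1.png

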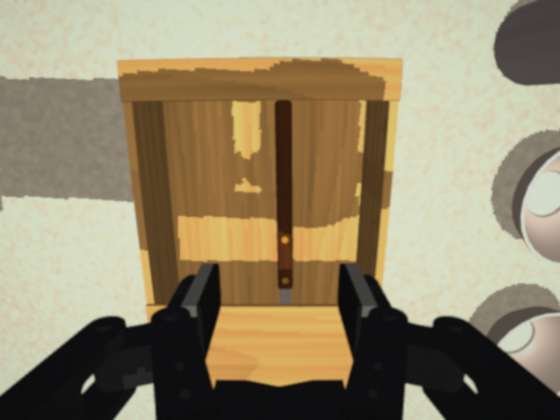

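The wrist view looks into the mouth. The handle runs from its end at (284,101), right at the lip edge, to the start of the shank at (285,288). The mouth corners are (127,100)–(390,100) and (148,305)–(383,305).

```bash
python3 - <<'E'
from h import *
c=load('w1')
ends=px2w(c,(284.5,101),21);s=px2w(c,(285,288),21);print('end',ends,'handle start',s,'len',np.linalg.norm(ends-s),'(<=167.5)')
l=px2w(c,(134,100),76);r=px2w(c,(389,100),76);bl=px2w(c,(148,305),76);br=px2w(c,(383,305),76)
print('lip',l,r,'board',bl,br)
d=ends-s;d/=np.linalg.norm(d);print(np.degrees(np.arctan2(d[1],d[0])))
O=s+30*d; print('sk origin',O,'grip x=62',O+62*d)
E
```

```text
end [529.98416111 238.88139538  21.        ] handle start [543.99019951  74.77922111  21.        ] len 164.69879390395099 (<=167.5)
lip [431.5249773  232.01760046  76.        ] [596.66426213 244.4888277   76.        ] board [436.68467864  80.93541489  76.        ] [616.92684243  95.60322077  76.        ]
94.87834352453837
sk origin [541.43898987 104.67054642  21.        ] grip x=62 [536.16648992 166.44595208  21.        ]
```

```bash
python3 -m jog '[{"delta_pos":[3,4,-50],"angular":[0,0,0.005],"fingers":0.6},{"delta_pos":[3,4,-100],"angular":[0,0,0.005],"fingers":0.6},{"delta_pos":[3,4,-130],"angular":[0,0,0.005],"fingers":0.6},{"delta_pos":[3,4,-150],"angular":[0,0,0.005],"fingers":0.6},{"delta_pos":[3,4,-162],"angular":[0,0,0.005],"fingers":0.6},{"delta_pos":[3,4,-162],"angular":[0,0,0.005],"fingers":0.6},{"delta_pos":[3,4,-162],"angular":[0,0,0.005],"fingers":0.6}]' 90; python3 -m jog '[{"delta_pos":[0,0,0],"angular":[0,0,0],"fingers":0.1},{"delta_pos":[0,0,0],"angular":[0,0,0],"fingers":0},{"delta_pos":[0,0,0],"angular":[0,0,0],"fingers":0},{"delta_pos":[0,0,0],"angular":[0,0,0],"fingers":0},{"delta_pos":[0,0,0],"angular":[0,0,0],"fingers":0},{"delta_pos":[0,0,0],"angular":[0,0,0],"fingers":0}]' 90
```

```text
time_s: 2.95
eef_pos: [535.7, 165.0, 27.3]
ee_rot: [0.001, 0.677, 0.736, 0.001]
force: [0.4, -0.4, -0.0]
grip_width: 0.602
grip_force: 0.0
time_s: 3.7
eef_pos: [535.4, 165.1, 27.0]
ee_rot: [0.0, 0.677, 0.736, 0.0]
force: [-1.9, 0.1, 6.3]
grip_width: 0.13
grip_force: 88.9
```

```bash
python3 -m jog '[{"delta_pos":[0.5,-6,2],"angular":[0,0,0],"fingers":0},{"delta_pos":[1,-13,2],"angular":[0,0,0],"fingers":0},{"delta_pos":[1.7,-20,2],"angular":[0,0,0],"fingers":0},{"delta_pos":[1.9,-22,16],"angular":[0.067,0.006,0],"fingers":0},{"delta_pos":[2.1,-25,29.5],"angular":[0.134,0.011,0],"fingers":0},{"delta_pos":[2.4,-28.5,43],"angular":[0.202,0.017,0],"fingers":0},{"delta_pos":[2.8,-33,56],"angular":[0.269,0.023,0],"fingers":0},{"delta_pos":[2.8,-33,56],"angular":[0.269,0.023,0],"fingers":0},{"delta_pos":[2.8,-33,56],"angular":[0.269,0.023,0],"fingers":0}]' 100; python3 - <<'E'
from h import *
s=ctrl.sense();print(s['force'],s['wrist_torque'],s['eef_pos'])
b=cap('scene','s2');im=b['pixels'][60:320,160:440]; cv2.imwrite('pics/s2c.png',cv2.resize(im,None,fx=2.2,fy=2.2,interpolation=cv2.INTER_CUBIC))
E
```

```text
time_s: 4.82
eef_pos: [537.6, 132.1, 81.7]
ee_rot: [-0.099, 0.671, 0.729, 0.09]
force: [-0.3, -0.3, -0.4]
grip_width: 0.125
grip_force: 98.0
[-0.26652458 -0.28172286 -0.42186084] [-0.10305353 -0.02842497 -0.02551267] [537.64221259 132.09285636  81.70361835]
```

View pics/s2c.png

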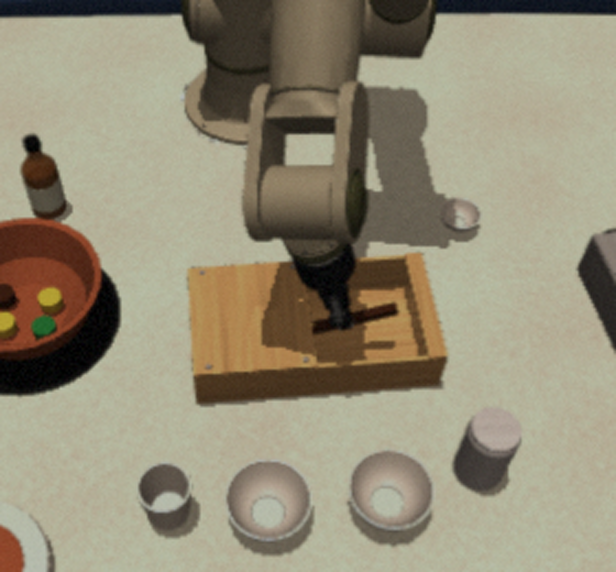

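The skimmer is tilted with its handle rising in the mouth, and the handle end is at about (396,308) in the crop. Contact force is near zero. I'll check the tilt against the projection.

```bash
python3 - <<'E'
from h import *
c=load('s2'); p=w2px(c,[[531,210,88.7],[544,54,45]]); print((p-[160,60])*2.2)
E
```

```text
[[399.91413376 305.47065204]
 [285.44045937 332.07482314]]
```

```bash
python3 -m jog '[{"delta_pos":[-1.7,20,5.5],"angular":[0,0,0],"fingers":0},{"delta_pos":[-3.4,40,11.1],"angular":[0,0,0],"fingers":0},{"delta_pos":[-5.1,60,16.7],"angular":[0,0,0],"fingers":0},{"delta_pos":[-6.8,80,22.2],"angular":[0,0,0],"fingers":0},{"delta_pos":[-8.5,100,27.8],"angular":[0,0,0],"fingers":0},{"delta_pos":[-10.2,120,33.3],"angular":[0,0,0],"fingers":0},{"delta_pos":[-11.9,140,38.8],"angular":[0,0,0],"fingers":0},{"delta_pos":[-14,164,45.5],"angular":[0,0,0],"fingers":0},{"delta_pos":[-14,164,45.5],"angular":[0,0,0],"fingers":0},{"delta_pos":[-14,164,45.5],"angular":[0,0,0],"fingers":0}]' 100; python3 - <<'E'
from h import *
s=ctrl.sense();print(s['force'],s['wrist_torque'])
b=cap('scene','s3');im=b['pixels'][60:320,200:480]; cv2.imwrite('pics/s3c.png',cv2.resize(im,None,fx=2.2,fy=2.2,interpolation=cv2.INTER_CUBIC))
E
```

```text
time_s: 6.12
eef_pos: [523.6, 295.8, 127.1]
ee_rot: [-0.099, 0.671, 0.73, 0.09]
force: [0.0, 0.6, -1.7]
grip_width: 0.127
grip_force: 98.0
[ 0.00551888  0.56959037 -1.69041913] [-0.0876826  -0.00251881  0.00789162]
```

View pics/s3c.png

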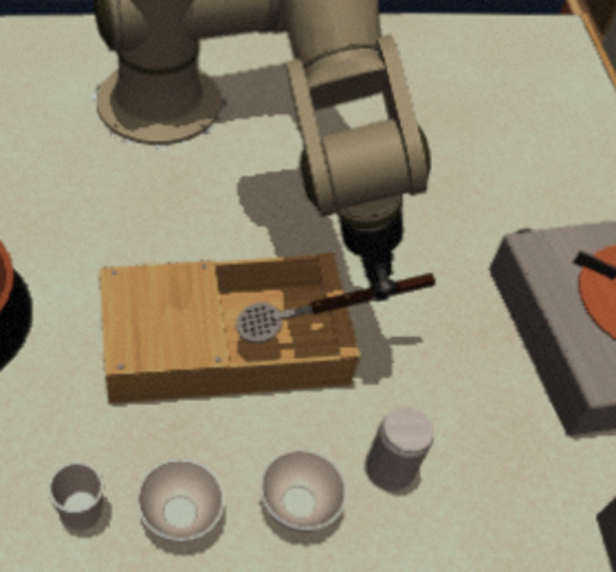

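The head is completely out from under the board, at about (260,322) in the crop, and held at a tilt. Next I'll lift, level it and carry it to the pot.

```bash
python3 -m jog '[{"delta_pos":[0,0,25],"angular":[0,0,0],"fingers":0},{"delta_pos":[0,0,60],"angular":[0,0,0],"fingers":0},{"delta_pos":[0,0,90],"angular":[0,0,0],"fingers":0},{"delta_pos":[0,0,90],"angular":[-0.09,-0.008,0],"fingers":0},{"delta_pos":[0,-20,90],"angular":[-0.18,-0.015,0],"fingers":0},{"delta_pos":[-5,-50,90],"angular":[-0.269,-0.023,0],"fingers":0},{"delta_pos":[-12,-90,90],"angular":[-0.269,-0.023,0],"fingers":0},{"delta_pos":[-18,-130,90],"angular":[-0.269,-0.023,0],"fingers":0},{"delta_pos":[-24,-170,90],"angular":[-0.269,-0.023,0],"fingers":0},{"delta_pos":[-30,-210,90],"angular":[-0.269,-0.023,0],"fingers":0}]' 100; python3 -m jog '[{"delta_pos":[-6,-40,0],"angular":[0,0,0],"fingers":0},{"delta_pos":[-12,-80,0],"angular":[0,0,0],"fingers":0},{"delta_pos":[-18,-120,0],"angular":[0,0,0],"fingers":0},{"delta_pos":[-24,-160,0],"angular":[0,0,0],"fingers":0},{"delta_pos":[-28,-195,0],"angular":[0,0,0],"fingers":0},{"delta_pos":[-31,-225,0],"angular":[0,0,0],"fingers":0},{"delta_pos":[-32,-242,0],"angular":[0,0,0],"fingers":0},{"delta_pos":[-32,-242,-20],"angular":[0,0,0],"fingers":0},{"delta_pos":[-32,-242,-40],"angular":[0,0,0],"fingers":0},{"delta_pos":[-32,-242,-40],"angular":[0,0,0],"fingers":0}]' 100; python3 - <<'E'
from h import *
s=ctrl.sense();print(s['force'],s['wrist_torque'],s['eef_pos'],s['joints'])
b=cap('scene','s4');im=b['pixels'][60:300,90:370]; cv2.imwrite('pics/s4c.png',cv2.resize(im,None,fx=2.4,fy=2.4,interpolation=cv2.INTER_CUBIC))
b=cap('top','t4');im=b['pixels'][160:300,240:460]; cv2.imwrite('pics/t4c.png',cv2.resize(im,None,fx=3.5,fy=3.5,interpolation=cv2.INTER_CUBIC))
E
```

```text
time_s: 7.42
eef_pos: [493.5, 84.2, 217.6]
ee_rot: [-0.0, 0.677, 0.736, -0.0]
force: [1.0, -0.4, -1.7]
grip_width: 0.124
grip_force: 98.1
time_s: 8.68
eef_pos: [461.4, -155.5, 176.8]
ee_rot: [-0.002, 0.677, 0.736, -0.0]
force: [-0.5, -0.2, -1.5]
grip_width: 0.131
grip_force: 98.0
[-0.50822335 -0.23793045 -1.45245678] [ 0.08987726  0.0418338  -0.01583122] [ 461.35257518 -155.48157224  176.75781247] [-5.66297606e-01  3.02636855e-01  1.70991174e+00  5.11867552e-05
  1.13209573e+00 -6.50288546e-01]
```

View pics/s4c.png

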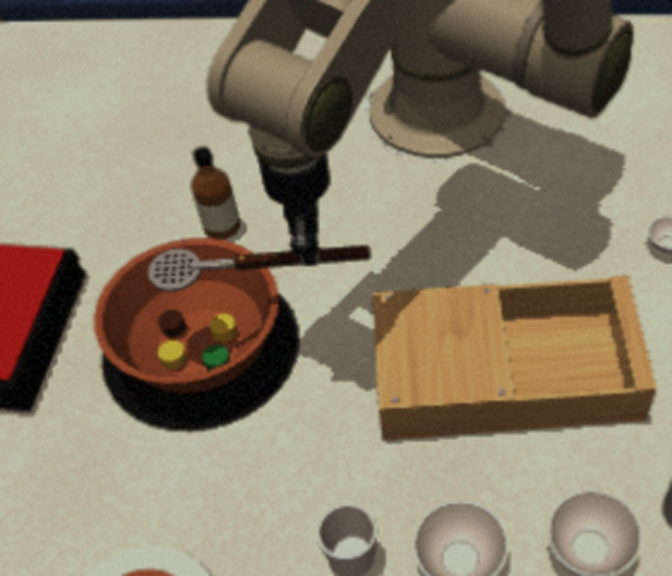

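View pics/t4c.png

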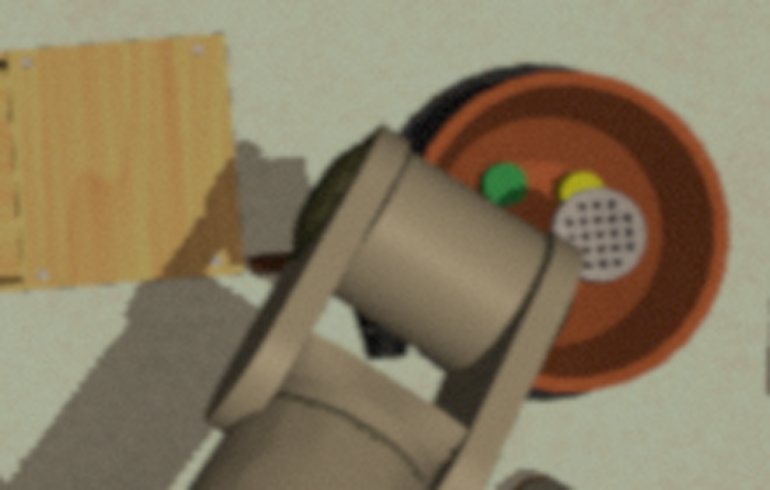

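The skimmer is over the pot: the head is at (600,235) in the top crop and (174,270) in the scene crop, and the handle end is at (250,263) and (370,253). I'll triangulate these to check position and level.

```bash
python3 - <<'E'
from h import *
a=load('s4');b=load('t4')
def tri(ua,ub):
    pa=np.array(ua)/2.4+[90,60]-.3; pb=np.array(ub)/3.5+[240,160]-.35
    P=[np.c_[np.array(c['R']),np.array(c['t'])] for c in(a,b)]
    n=[cv2.undistortPoints(np.array([[p]],float),K(c),np.array(c['dist'],float))[0].T for c,p in((a,pa),(b,pb))]
    X=cv2.triangulatePoints(P[0],P[1],n[0],n[1]);return (X[:3]/X[3]).ravel().round(1)
print('head(top face)',tri((174,269),(600,234)),'end',tri((370,253),(250,263)))
f=lambda u,v:px2w(b,(u/3.5+240-.35,v/3.5+160-.35),90).round(1)
print('rim R',f(727,235),'T',f(560,70),'B',f(560,392))
E
```

```text
head(top face) [ 474.6 -326.6  153.2] end [454.3 -83.5 157.2]
rim R [ 474.1 -440.4   90. ] T [ 596.6 -319.4   90. ] B [ 358.8 -315.7   90. ]
```

```bash
python3 -m jog '[{"delta_pos":[2,3,-13],"angular":[0,0,0],"fingers":0},{"delta_pos":[2,3,-25],"angular":[0,0,0],"fingers":0},{"delta_pos":[2,3,-25],"angular":[0,0,0],"fingers":0},{"delta_pos":[2,3,-25],"angular":[0,0,0],"fingers":0},{"delta_pos":[2,3,-25],"angular":[0,0,0],"fingers":0},{"delta_pos":[2,3,-25],"angular":[0,0,0],"fingers":0}]' 100; python3 - <<'E'
from h import *
b=cap('scene','s5');im=b['pixels'][60:300,90:370]; cv2.imwrite('pics/s5c.png',cv2.resize(im,None,fx=2.4,fy=2.4,interpolation=cv2.INTER_CUBIC))
# expected px of level skimmer: head centre top face, handle end
e=ctrl.sense()['eef_pos']; d=np.array([-.085,.996,0]); u=e-[0,0,22]
print(e,(w2px(b,[u-165.5*d+[0,0,7],u+77*d+[0,0,8]])-[90,60]+.3)*2.4, (u-165.5*d))
E
```

```text
time_s: 9.52
eef_pos: [464.1, -153.0, 153.0]
ee_rot: [0.0, 0.677, 0.736, 0.0]
force: [0.0, 0.8, -2.1]
grip_width: 0.13
grip_force: 98.0
[ 464.04814103 -152.96823566  152.98544669] [[183.15474466 278.99504416]
 [376.71865892 264.45099129]] [ 478.11564103 -317.80623566  130.98544669]
```

View pics/s5c.png

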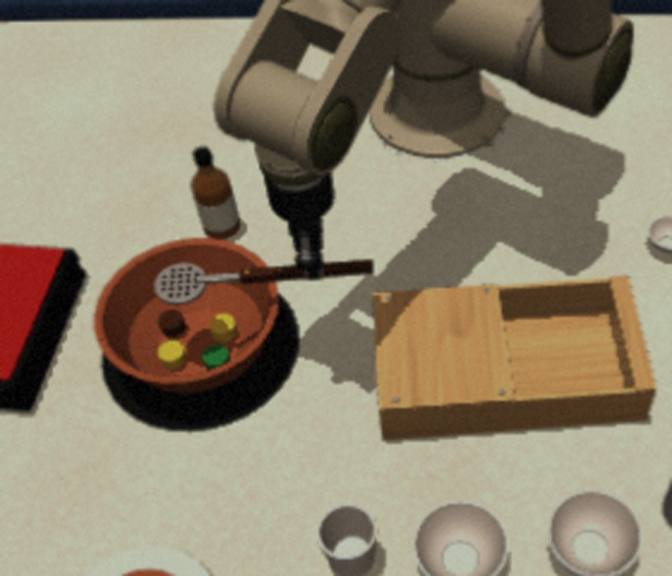

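The head is at (181,283) and the handle end at (373,267). Both are offset by about the same 3–4 crop pixels from the level prediction, so the skimmer is level. It's centred, about 4 cm above the rim, and touches only the gripper, so I'm handing in.

```bash
python3 -c "
from rig import ctrl
print(ctrl.finish_job())"
```

```text
the job is handed in; nothing more can be done
None
```

The skimmer came out of the box handle end first and is held level over the middle of the pot, about 4 cm above the rim; the other tableware was not touched, and the job was handed in at about 10 s on the robot's clock.

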